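Start up the sash router at the joiner's bench

ROBOT

A 6-joint arm with a two-finger parallel gripper is mounted at the origin on the work surface. World frame = base frame: x ahead of the robot, y to its left, z up, the work surface at z = 0. Lengths are in m, angles in rad, forces in N, time in s.
With the tool pointing down it reaches from about 0.225 to 0.875 m from the base axis. Payload 3.4 kg.
Tool frame: the origin (TCP) lies between the finger pads; the fingertips stand 25 mm ahead of it and the grasp point (between the pads) lies 6 mm ahead of it; z points along the fingers, y is the line along which they close (so a half turn about z gives the same grasp; the last joint's range is limited). The gripper opens to 85 mm and grips with 20 to 120 N. Pads are 22 mm wide; open, the fingers measure 114 mm over their backs; the gripper's body (76 mm by 85 mm) begins 54 mm behind the grasp point. The pads swing forward as they close: fully open they stand 13 mm farther back than shut.
Start: joints at [1.158, 0.276, 1.505, -0, 1.361, -0.121], TCP at [0.165, 0.551, 0.256] pointing down, gripper open.
Joint ranges: [-2.89, 2.89], [-0.75, 2.08], [0.22, 2.7], [-1.18, 4.32], [0.11, 2.71], [-2.7, 2.7]. Speed limits (rad/s): [2.57, 2.57, 3.14, 3.14, 3.14, 3.14].

INTERFACE

Orientations are given as a unit quaternion [w, x, y, z].
In Python, from rig import manip, cams, ticket gives the robot as it stands.
- The arm moves only by the tool step_arm, never from a script. Its argument "increments" is a list of rows, each an object with "dp": the shift along the world's x, y, z each as a share of 0.2 m, from -1 to 1, a list of three; "yaw": the turn about the world's z as a share of 0.15 rad, from -1 to 1; "grip": the opening, from 0 (shut) to 1 (fully open). In form: [{"dp": [tx, ty, tz], "yaw": yaw, "grip": grip}, ...]. A call has 1 to 5 rows; each row shifts and turns the commanded pose from where the row before left it; what a row does not reach is not made up. A row lasts 1/8 s, in which the tool goes at most 62.5 mm and 10.7 degrees, less where a joint would pass 70% of its speed; a pose out of reach is approached as far as the arm can. A call with a number of a shift or a turn outside -1 to 1 is refused whole. A call with a gripper value outside its range is refused whole. The fingers move at their own pace and stop on an object; "squeeze" is the grip in N (left out, the last holds). Time passes only in rows, so rows that do not move let the fingers close. It gives the time, the measured TCP pose, the force, the opening and the grip force at its end, in the units of the state.
- manip.get_state(): the state, without advancing time (a new reading comes with each control period).
- cams.get_image(name): name is "side" or "top"; returns the picture (420x560x3 uint8, blue, green, red); there is no depth.
- cams.get_calibration(name): a dict with "fx", "fy", "cx", "cy" (pixels), "extrinsics" (4x4, takes a point from camera to world coordinates). Camera axes: x right, y up, looking along -z (the intrinsics and any distortion apply to the point x, -y, -z); pixel columns grow to the right and rows downward; lengths in m; the calibration is good to about 2 mm. A picture is of the moment at which its call begins. get_calibration takes no time and is no camera call.
- ticket.sign_off(): hands the job in; it is judged then, once.
The state is a dict: "clock": time; "qpos": joint angles; "qd": joint speeds; "effort": joint torques, N m; "position": TCP position; "ee_rot": TCP orientation; "contact_force": force on the tool from outside, world axes, zero at the start; "moment": the same for the moment, N m; "width": finger opening in m; "gripper_force": force on a finger pad.
Only numpy, scipy, OpenCV 4.12 (cv2) and the standard library are available. Lean on these libraries where they do the work, as an engineer would, in place of code of your own. Each camera call takes 0.05 s, during which the arm holds its last target. There are 200 camera calls.

TASK

Start up the machine by pressing its three controls in this order: press down the green half of the rocker switch on the grey box until it has tipped fully over (dust extraction on), then push the blue knob on the pale aluminium box fully in so that it stays in (vacuum hold-down), then press the green start button on the yellow box all the way in, keep it in for at least a second and let it go. Only press: never press the red stop button, press nothing before its turn, and leave the glue bottle, the wood offcut, the chisel and the mallet where they are.

Things in the scene. Friction and masses are not known exactly. Their poses are not given: they have to be found in the camera images.
- rocker_box: Grey control box fixed to the bench, 75 mm (its x) by 105 mm (its y) by 60 mm high, that carries the rocker switch on its top. Origin at the centre of its underside on the bench; its long axis is its own y and the green half of the rocker lies towards +y. Stands at any of three places, turned about the vertical.
- rocker_on_half (a point): The spot to press: on the green (ON) half of the rocker, 28 mm from its pivot line, moving with it; 85 mm above the bench when off (green end raised), 77 mm when on. The rocker is a black paddle 50 mm (box x) by 82 mm (box y), its +y half faced green, pivoted at mid-length 72 mm above the bench and clear of the box all round: fingers may overhang its end a few mm.
- rocker (a joint): Angle of the rocker, rad: 0 to 0.04 at the start (off, green half up), 0.28 fully on (green half down, at its stop). Stiff by friction (about 2.5 N at the marked spot, up to 6 N when pressed close to the pivot), no spring: it stays where it is left.
- valve_box: Pale aluminium box fixed to the bench, 88 x 88 x 60 mm high, with the blue push knob in the middle of its top. Origin at the centre of its underside. Stands at any of three places, turned about the vertical.
- valve_top (a point): Centre of the flat top of the blue push knob (a mushroom 42 mm across, flat part 32 mm), moving with it: 98 mm above the bench when fully out, 84 mm when fully in. Press straight down.
- valve (a joint): How far the blue knob is pushed in, m: 0 to 0.004 at the start (out), 0.014 fully in, at its stop. Slides with about 4 N of friction, no spring: it stays where it is left.
- start_box: Yellow box fixed to the bench, 75 mm (its x) by 125 mm (its y) by 60 mm high, with two round push buttons on its top: the green start button at +33 mm along its y, the red stop button at -35 mm. Origin at the centre of its underside. Stands at any of three places, turned about the vertical.
- green_top (a point): Centre of the top of the green start button (30 mm across), moving with it: 78 mm above the bench when out. Press straight down; 6 mm of travel, the black ring round it is 72 mm above the bench.
- green (a joint): How far the green button is pressed, m: 0 out, 0.006 fully in. Spring return: 1.5 N to start it, 5 N to hold it fully in.
- red_top (a point): Centre of the top of the red stop button (28 mm across, same height, travel and spring as the green one). Do not press.
- red (a joint): How far the red button is pressed, m: 0 out; must stay out.
- glue: Bystander: loose white glue bottle with an orange cap, 44 mm across, 115 mm tall, standing between two of the boxes. Origin at the centre of its underside.
- offcut: Bystander: loose offcut of pale wood standing on end with a tenon on top, 45 x 35 mm, 82 mm tall in all, standing between two of the boxes. Origin at the centre of its underside.
- chisel: Bystander: loose chisel lying on the bench beyond the boxes, 265 mm long along its own x (blade to +x), 26 mm high. Origin near its middle, on the bench.
- mallet: Bystander: loose wooden mallet lying on the bench beyond the boxes, handle and head 260 mm long along its own x (head 110 mm wide to +x), 60 mm high. Origin on the bench, under the handle near the head.
Mind the look-alikes: they are no part of the job. Leave any pink or purple look-alike of the rocker_box alone.

How it is judged:
By the outcome, as a careful person would: the job done as asked, in the order asked, and still so for the second after the job is handed in, with the robot touching nothing.
It also fails if it takes over 58 s, if anything falls off the work surface, if the arm or the gripper's body presses on something with over 40 N, if the wrist force passes 120 N, or if a joint passes its speed limit or range.

## Working session

There is one attempt and no reset: what is moved stays moved. The work goes in short steps, Python scripts to look and compute and a tool call to move; the robot and the scene stay as the last step left them, time stands still between calls to the robot, and variables do not carry over. Pictures are saved under pics/ and viewed, at most 10 in all, crops included, and the job is handed in when it is done.

Besides the shell and the picture viewer there is one more tool, called after ">>>" as name(argument=value, ...), one argument or row to a line, values as JSON. step_arm: Moves the arm, as the interface text tells. Shift numbers are shares of 0.2 m and turn numbers shares of 0.15 rad, none past 1 either way. Its arguments: {"type":"object","properties":{"increments":{"type":"array"},"squeeze":{"type":"number"}},"required":["increments"]}

```bash
mkdir -p pics; ls
python3 - <<'E'
from rig import manip, cams
import cv2
for n in("top","side"):
    cv2.imwrite(f"pics/{n}0.png",cams.get_image(n)); print(n,cams.get_calibration(n))
print(manip.get_state())
E
```

```text
pics
top {'fx': 425.52338358076486, 'fy': 425.52338358076486, 'cx': 283.8833061636726, 'cy': 205.38551291745645, 'extrinsics': array([[ 2.76901566e-02,  9.96511276e-01, -7.87307566e-02,
         4.36363551e-01],
       [-9.99612626e-01,  2.78248210e-02,  6.13707715e-04,
        -5.46235842e-02],
       [ 2.80223587e-03,  7.86832647e-02,  9.96895727e-01,
         1.37863140e+00],
       [ 0.00000000e+00,  0.00000000e+00,  0.00000000e+00,
         1.00000000e+00]])}
side {'fx': 541.434308701658, 'fy': 541.434308701658, 'cx': 276.4198893830407, 'cy': 200.98645841107663, 'extrinsics': array([[ 0.92028453,  0.17674228, -0.34905379,  0.01641621],
       [-0.39073319,  0.46100854, -0.79674256, -1.29020254],
       [ 0.02009868,  0.86961675,  0.4933181 ,  0.84333566],
       [ 0.        ,  0.        ,  0.        ,  1.        ]])}
{'clock': 0.1, 'qpos': array([ 1.15800834e+00,  2.76532648e-01,  1.50599410e+00, -5.67831432e-06,
        1.36071093e+00, -1.20999902e-01]), 'qd': array([-0.00060885, -0.00212905, -0.00353441,  0.00015668,  0.00065448,
       -0.00329039]), 'effort': array([ 2.59008884e-03, -4.17692578e+01, -2.46405298e+01, -2.84830712e-04,
        5.87739007e-03, -9.65178913e-06]), 'position': array([0.16524177, 0.55029907, 0.25553063]), 'ee_rot': array([-2.14249023e-04,  1.45376393e-01,  9.89376080e-01, -7.94124526e-04]), 'contact_force': array([ 0.65686575, -0.14969777,  0.21670665]), 'moment': array([ 0.03603481, -0.01822237, -0.04974684]), 'gripper_force': 0.0, 'width': 0.08537259231716719}
```

View pics/top0.png

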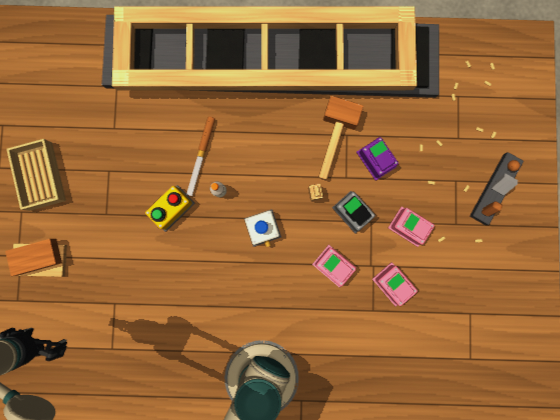

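View pics/side0.png

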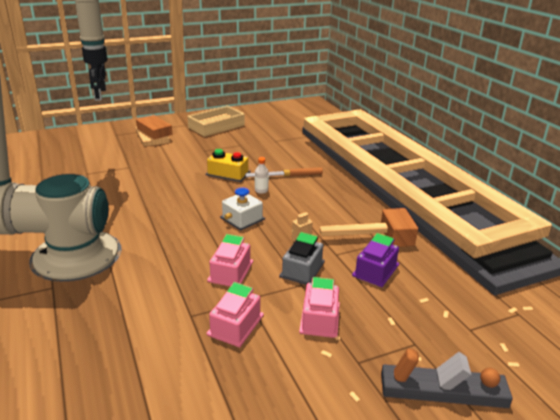

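The top view shows the grey rocker box at about (355,210) with its green half near (353,205), the blue knob at (262,228), the green button at (158,214) and the red one at (173,199). The side view shows the same boxes at (303,258), (242,200) and (219,153). Pink and purple boxes are decoys. Next I measure these by colour and by casting rays.

```bash
cat > h.py <<'E'
import numpy as np, cv2
from rig import cams
def ray(n,u,v):
    c=cams.get_calibration(n);E=c["extrinsics"]
    return E[:3,3],E[:3,:3]@np.array([(u-c["cx"])/c["fx"],-(v-c["cy"])/c["fy"],-1])
def plane(n,p,z):
    o,d=ray(n,*p);return o+d*(z-o[2])/d[2]
def two(a,b):
    o,d=ray("top",*a);p,e=ray("side",*b)
    s,t=np.linalg.lstsq(np.c_[d,-e],p-o,rcond=None)[0];A=o+s*d;B=p+t*e
    return (A+B)/2,np.linalg.norm(A-B)
def blob(img,seed,lo,hi,r=25):
    h=cv2.cvtColor(img,cv2.COLOR_BGR2HSV);m=cv2.inRange(h,np.array(lo),np.array(hi))
    w=np.zeros_like(m);cv2.circle(w,seed,r,255,-1);m&=w
    n,l,s,c=cv2.connectedComponentsWithStats(m);k=1+np.argmax(s[1:,4])
    mk=(l==k).astype(np.uint8);ct=max(cv2.findContours(mk,0,2)[0],key=len)
    return c[k],s[k,4],cv2.minAreaRect(ct)
E
python3 - <<'E'
from h import *
t=cv2.imread("pics/top0.png");s=cv2.imread("pics/side0.png")
G=((45,120,50),(80,255,255));B=((100,150,60),(125,255,255));R=((0,200,80),(6,255,255))
for nm,a,b,c,z in[("rock",(353,205),(306,241),G,.084),("valve",(262,228),(243,194),B,.092),("green",(158,214),(219,153),G,.078),("red",(173,199),(237,157),R,.078)]:
    A=blob(t,a,*c,15);D=blob(s,b,*c,14)
    print(nm,A,D[:2],two(A[0],D[0]),plane("top",A[0],z),plane("side",D[0],z))
for nm,a,c,r,z in[("greybox",(355,211),((0,0,0),(180,70,140)),24,.06),("paddleblack",(355,211),((0,0,0),(180,255,38)),15,.07),("yel",(168,207),((20,150,60),(32,255,255)),30,.06)]:
    A=blob(t,a,*c,r);print(nm,A,[plane("top",p,z)[:2].round(4) for p in cv2.boxPoints(A[2])],plane("top",A[2][0],z))
C=np.hstack([cv2.resize(t[150:260,130:240],(400,400),interpolation=2),cv2.resize(t[160:260,305:405],(400,400),interpolation=2)])
cv2.imwrite("pics/c1.png",C)
E
```

```text
rock (array([352.45555556, 205.08333333]), np.int32(180), ((352.3938293457031, 205.09291076660156), (11.382722854614258, 15.710038185119629), 48.8140754699707)) (array([306.36571429, 238.12      ]), np.int32(175)) (array([ 0.54784778, -0.26583272,  0.08339873]), np.float64(0.00521389707208285)) [ 0.54537767 -0.26469772  0.084     ] [ 0.5500674  -0.26713675  0.084     ]
valve (array([260.92913386, 226.62204724]), np.int32(127), ((261.0, 227.0), (12.0, 12.0), 90.0)) (array([241.53731343, 191.6119403 ]), np.int32(67)) (array([0.47360487, 0.01148876, 0.09151231]), np.float64(0.003967732190619812)) [0.47171704 0.01211351 0.092     ] [0.47519184 0.0100245  0.092     ]
green (array([156.67073171, 213.70731707]), np.int32(82), ((156.5, 213.5), (9.0, 9.0), 90.0)) (array([218.23404255, 151.59574468]), np.int32(47)) (array([0.50475361, 0.33242624, 0.07708398]), np.float64(0.004237987676467708)) [0.5026975  0.33283277 0.078     ] [0.50612298 0.32964156 0.078     ]
red (array([172.95454545, 198.16666667]), np.int32(66), ((173.0, 198.0), (8.0, 8.0), 90.0)) (array([236.6       , 155.02857143]), np.
[... 327 characters left out ...]
y([ 0.538 , -0.2043]), array([ 0.5969, -0.2659]), array([ 0.5178, -0.3405]), array([ 0.4595, -0.2789])] [ 0.52793237 -0.27244683  0.06      ]
paddleblack (array([359.6779661 , 214.77542373]), np.int32(236), ((358.36004638671875, 213.4800262451172), (18.80000114440918, 18.0), 53.13010025024414)) [array([ 0.5265, -0.2459]), array([ 0.5612, -0.2898]), array([ 0.5157, -0.3252]), array([ 0.4812, -0.2813])] [ 0.5211065  -0.28555683  0.07      ]
yel (array([169.34649682, 207.7044586 ]), np.int32(785), ((168.25, 207.75), (26.870054244995117, 41.719295501708984), 45.0)) [array([0.5047, 0.3776]), array([0.5993, 0.2906]), array([0.5416, 0.2287]), array([0.4476, 0.3158])] [0.5231219 0.3032362 0.06     ]
```

View pics/c1.png

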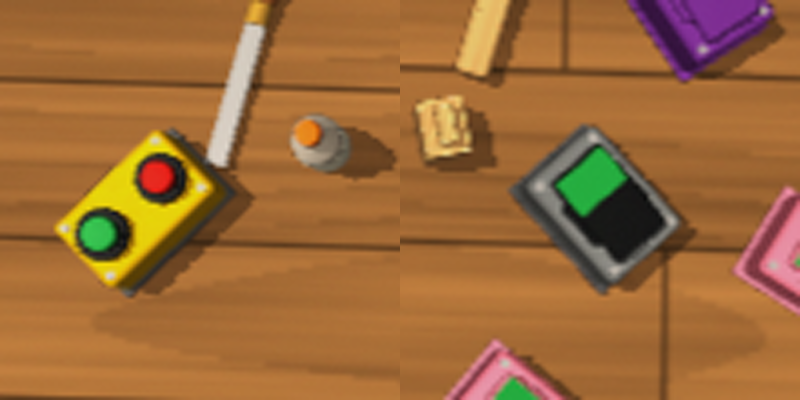

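The crop confirms it. In the right half, the green face sits at the upper-left end of the grey box's long axis, which runs along world direction about 43°. The green and red centres come out 68.5 mm apart (68 expected), and the heights fit. The press point for the rocker is about (0.554, -0.260), with tool yaw near -47°. I move there with the fingers shut.

>>> step_arm(
  increments=[
    {"dp": [0.13,-0.27,0],"yaw": -0.93,"grip": 0},
    {"dp": [0.13,-0.27,0],"yaw": -0.93,"grip": 0},
    {"dp": [0.13,-0.27,0],"yaw": -0.93,"grip": 0},
    {"dp": [0.13,-0.27,0],"yaw": -0.93,"grip": 0},
    {"dp": [0.13,-0.27,0],"yaw": -0.93,"grip": 0},
  ],
)

```text
clock: 0.72
position: [0.2957, 0.2789, 0.2561]
ee_rot: [0.0, 0.476, 0.879, 0.0]
contact_force: [0.7, -0.5, 0.3]
width: -0.0002
gripper_force: 0.0
```

>>> step_arm(
  increments=[
    {"dp": [0.13,-0.27,0],"yaw": -0.93,"grip": 0},
    {"dp": [0.13,-0.27,0],"yaw": -0.93,"grip": 0},
    {"dp": [0.13,-0.27,0],"yaw": -0.93,"grip": 0},
    {"dp": [0.13,-0.27,0],"yaw": -0.93,"grip": 0},
    {"dp": [0.13,-0.27,0],"yaw": -0.93,"grip": 0},
  ],
)

```text
clock: 1.35
position: [0.4258, 0.0089, 0.2562]
ee_rot: [-0.0, 0.749, 0.663, 0.0]
contact_force: [0.8, 0.1, 0.4]
width: -0.0001
gripper_force: 0.0
```

>>> step_arm(
  increments=[
    {"dp": [0.13,-0.27,-0.1],"yaw": -0.93,"grip": 0},
    {"dp": [0.13,-0.27,-0.1],"yaw": -0.93,"grip": 0},
    {"dp": [0.13,-0.27,-0.1],"yaw": -0.93,"grip": 0},
    {"dp": [0.13,-0.27,-0.1],"yaw": -0.93,"grip": 0},
    {"dp": [0.13,-0.27,-0.1],"yaw": -0.93,"grip": 0},
  ],
)

```text
clock: 1.98
position: [0.5544, -0.2581, 0.1563]
ee_rot: [-0.0, 0.93, 0.367, -0.0]
contact_force: [0.5, -0.2, 0.5]
width: -0.0001
gripper_force: 0.0
```

>>> step_arm(
  increments=[
    {"dp": [0,-0.01,-0.18],"yaw": 0,"grip": 0},
    {"dp": [0,0,0],"yaw": 0,"grip": 0},
  ],
)

```text
clock: 2.22
position: [0.5516, -0.2576, 0.1179]
ee_rot: [-0.003, 0.929, 0.369, -0.003]
contact_force: [0.1, -0.1, 0.3]
width: -0.0001
gripper_force: 0.0
```

Run:
```python
from h import *
t=cams.get_image("top");s=cams.get_image("side")
C=np.hstack([cv2.resize(t[160:260,305:405],(400,400),interpolation=2),cv2.resize(s[180:300,240:360],(400,400),interpolation=2)])
cv2.imwrite("pics/c2.png",C)
```

```text
(no output)
```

View pics/c2.png

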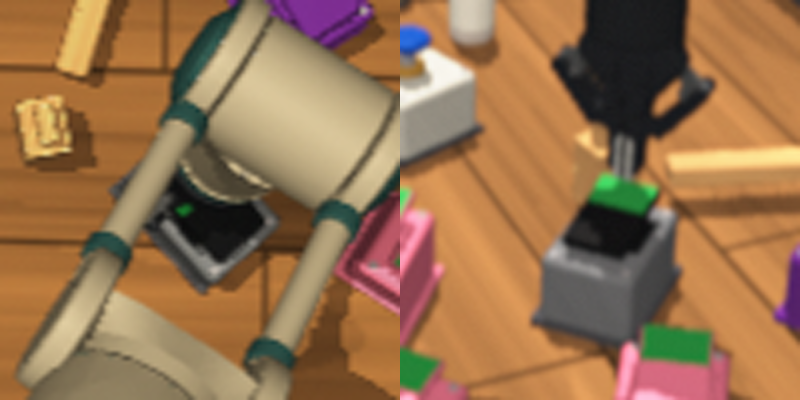

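Both views show the shut fingertips just above the outer part of the green half and well inside its width (side crop at about (622,170), with the green face at (625,190)). I press.

>>> step_arm(
  increments=[
    {"dp": [0.01,-0.005,-0.03],"yaw": 0,"grip": 0},
    {"dp": [0,0,-0.02],"yaw": 0,"grip": 0},
    {"dp": [0,0,0],"yaw": 0,"grip": 0},
  ],
)

```text
clock: 2.7
position: [0.556, -0.2589, 0.1117]
ee_rot: [0.0, 0.929, 0.37, 0.0]
contact_force: [0.1, 0.5, 1.2]
width: -0.0001
gripper_force: 0.0
```

>>> step_arm(
  increments=[
    {"dp": [0,0,-0.02],"yaw": 0,"grip": 0},
    {"dp": [0,0,0],"yaw": 0,"grip": 0},
  ],
)

```text
clock: 2.95
position: [0.5564, -0.2593, 0.1076]
ee_rot: [0.0, 0.929, 0.37, 0.0]
contact_force: [0.8, 0.5, 1.1]
width: -0.0003
gripper_force: 0.5
```

>>> step_arm(
  increments=[
    {"dp": [0,0,-0.02],"yaw": 0,"grip": 0},
    {"dp": [0,0,0],"yaw": 0,"grip": 0},
  ],
)

```text
clock: 3.2
position: [0.5566, -0.2592, 0.1035]
ee_rot: [0.0, 0.929, 0.37, 0.001]
contact_force: [2.3, 1.1, 2.6]
width: 0.0002
gripper_force: 1.5
```

>>> step_arm(
  increments=[
    {"dp": [0,0,-0.01],"yaw": 0,"grip": 0},
    {"dp": [0,0,0],"yaw": 0,"grip": 0},
  ],
)

```text
clock: 3.45
position: [0.5568, -0.2592, 0.1024]
ee_rot: [0.0, 0.929, 0.37, 0.001]
contact_force: [2.1, 3.5, 7.9]
width: 0.0001
gripper_force: 4.1
```

>>> step_arm(
  increments=[
    {"dp": [0,0,-0.01],"yaw": 0,"grip": 0},
    {"dp": [0,0,0],"yaw": 0,"grip": 0},
  ],
)

```text
clock: 3.7
position: [0.5569, -0.2592, 0.1022]
ee_rot: [0.001, 0.929, 0.37, 0.001]
contact_force: [-0.9, 5.9, 16.1]
width: -0.0002
gripper_force: 8.4
```

The force climbs steeply with no further travel and the tip is at 77 mm, so the rocker is at its stop. I lift and go to the valve, checking the rocker on the way.

>>> step_arm(
  increments=[
    {"dp": [0,0,0.15],"yaw": 0,"grip": 0},
    {"dp": [0,0,0.15],"yaw": 0,"grip": 0},
  ],
)

```text
clock: 3.95
position: [0.5547, -0.2597, 0.1591]
ee_rot: [-0.001, 0.929, 0.37, -0.002]
contact_force: [0.5, 0.3, -0.1]
width: 0.0002
gripper_force: 0.0
```

>>> step_arm(
  increments=[
    {"dp": [-0.083,0.27,0],"yaw": 0,"grip": 0},
    {"dp": [-0.083,0.27,0],"yaw": 0,"grip": 0},
    {"dp": [-0.083,0.27,0],"yaw": 0,"grip": 0},
    {"dp": [-0.083,0.27,0],"yaw": 0,"grip": 0},
    {"dp": [-0.083,0.27,0],"yaw": 0,"grip": 0},
  ],
)

```text
clock: 4.58
position: [0.4715, 0.0113, 0.1588]
ee_rot: [0.0, 0.929, 0.37, -0.001]
contact_force: [1.2, 0.2, 0.8]
width: 0.0
gripper_force: 0.0
```

Run:
```python
from h import *
from rig import manip
t=cams.get_image("top");s=cams.get_image("side")
C=np.hstack([cv2.resize(t[160:260,305:405],(400,400),interpolation=2),cv2.resize(s[130:280,190:340],(400,400),interpolation=2)])
cv2.imwrite("pics/c3.png",C);print(manip.get_state()["position"])
for n,i,p in(("top",t,(353,205)),("side",s,(306,241))): print(blob(i,p,(45,120,50),(80,255,255),14)[:2])
```

```text
[0.46913316 0.01427445 0.15855901]
(array([351.7       , 204.62777778]), np.int32(180))
(array([306.4, 239.6]), np.int32(130))
```

View pics/c3.png

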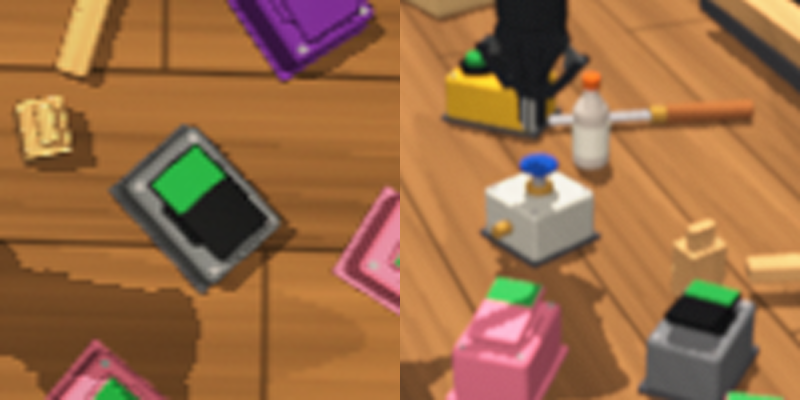

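The side crop shows the rocker tipped: its green face at (715,292) is low and foreshortened (175 to 130 px), and the black half is up. The fingertips are at (530,110), above the blue knob at (538,165). I press the knob next.

>>> step_arm(
  increments=[
    {"dp": [0.01,0,-0.07],"yaw": 0,"grip": 0},
    {"dp": [0,0,-0.07],"yaw": 0,"grip": 0},
    {"dp": [0,0,0],"yaw": 0,"grip": 0},
  ],
)

```text
clock: 5.05
position: [0.4741, 0.0095, 0.1294]
ee_rot: [-0.001, 0.93, 0.369, -0.002]
contact_force: [-0.4, 0.5, -0.0]
width: 0.0004
gripper_force: 0.0
```

>>> step_arm(
  increments=[
    {"dp": [0,0,-0.025],"yaw": 0,"grip": 0},
    {"dp": [0,0,-0.025],"yaw": 0,"grip": 0},
    {"dp": [0,0,0],"yaw": 0,"grip": 0},
  ],
)

```text
clock: 5.42
position: [0.475, 0.0105, 0.1212]
ee_rot: [-0.0, 0.929, 0.37, -0.0]
contact_force: [0.1, 0.0, -0.6]
width: -0.0001
gripper_force: 0.0
```

>>> step_arm(
  increments=[
    {"dp": [-0.005,0.005,-0.025],"yaw": 0,"grip": 0},
    {"dp": [0,0,-0.02],"yaw": 0,"grip": 0},
    {"dp": [0,0,0],"yaw": 0,"grip": 0},
  ],
)

```text
clock: 5.8
position: [0.4743, 0.0118, 0.1124]
ee_rot: [0.0, 0.929, 0.37, 0.0]
contact_force: [0.6, -0.1, 2.4]
width: -0.0001
gripper_force: 0.9
```

>>> step_arm(
  increments=[
    {"dp": [0,0,-0.01],"yaw": 0,"grip": 0},
    {"dp": [0,0,0],"yaw": 0,"grip": 0},
  ],
)

```text
clock: 6.05
position: [0.4742, 0.0118, 0.1104]
ee_rot: [-0.0, 0.929, 0.37, 0.0]
contact_force: [1.9, -1.3, 1.8]
width: -0.0001
gripper_force: 1.1
```

>>> step_arm(
  increments=[
    {"dp": [0,0,-0.01],"yaw": 0,"grip": 0},
    {"dp": [0,0,0],"yaw": 0,"grip": 0},
  ],
)

```text
clock: 6.3
position: [0.4743, 0.0118, 0.1089]
ee_rot: [0.0, 0.929, 0.37, 0.0]
contact_force: [1.4, -0.2, 7.1]
width: -0.0
gripper_force: 3.6
```

>>> step_arm(
  increments=[
    {"dp": [0,0,-0.01],"yaw": 0,"grip": 0},
    {"dp": [0,0,0],"yaw": 0,"grip": 0},
  ],
)

```text
clock: 6.55
position: [0.4743, 0.0118, 0.1087]
ee_rot: [0.0, 0.929, 0.37, 0.001]
contact_force: [-3.9, -0.9, 22.0]
width: 0.0001
gripper_force: 10.7
```

>>> step_arm(
  increments=[
    {"dp": [0,0,-0.005],"yaw": 0,"grip": 0},
    {"dp": [0,0,0],"yaw": 0,"grip": 0},
  ],
)

```text
clock: 6.8
position: [0.4744, 0.0118, 0.1087]
ee_rot: [0.0, 0.929, 0.37, 0.001]
contact_force: [-5.1, 1.6, 28.1]
width: -0.0001
gripper_force: 14.3
```

The knob is at its stop: the tip is at 84 mm with 28 N and no more travel. I lift and go to the green button.

>>> step_arm(
  increments=[
    {"dp": [0,0,0.2],"yaw": 0,"grip": 0},
    {"dp": [0,0,0.2],"yaw": 0,"grip": 0},
    {"dp": [0.025,0.267,0],"yaw": 0,"grip": 0},
    {"dp": [0.025,0.267,0],"yaw": 0,"grip": 0},
    {"dp": [0.025,0.267,0],"yaw": 0,"grip": 0},
  ],
)

```text
clock: 7.42
position: [0.4878, 0.1733, 0.1847]
ee_rot: [-0.0, 0.929, 0.369, -0.001]
contact_force: [-0.8, -0.9, 0.4]
width: 0.0001
gripper_force: 0.0
```

>>> step_arm(
  increments=[
    {"dp": [0.025,0.267,0],"yaw": 0,"grip": 0},
    {"dp": [0.025,0.267,0],"yaw": 0,"grip": 0},
    {"dp": [0.025,0.267,0],"yaw": 0,"grip": 0},
    {"dp": [0,0,-0.2],"yaw": 0,"grip": 0},
    {"dp": [0,0,0],"yaw": 0,"grip": 0},
  ],
)

```text
clock: 8.05
position: [0.5004, 0.3312, 0.1415]
ee_rot: [0.0, 0.929, 0.37, -0.005]
contact_force: [0.1, -0.7, -0.3]
width: 0.0001
gripper_force: 0.0
```

Run:
```python
from h import *
from rig import manip
t=cams.get_image("top");s=cams.get_image("side")
C=np.hstack([cv2.resize(t[150:260,200:310],(400,400),interpolation=2),cv2.resize(s[110:230,180:300],(400,400),interpolation=2)])
cv2.imwrite("pics/c4.png",C);print(manip.get_state()["position"])
A=blob(t,(262,228),(100,150,60),(125,255,255),15);D=blob(s,(243,194),(100,150,60),(125,255,255),14)
print(A[:2],D[:2],two(A[0],D[0]))
```

```text
[0.50324727 0.33150589 0.14500011]
(array([261.27642276, 226.82926829]), np.int32(123)) (array([241.45714286, 195.1       ]), np.int32(70)) (array([0.47319123, 0.01103504, 0.08028931]), np.float64(0.0037121133064256053))
```

View pics/c4.png

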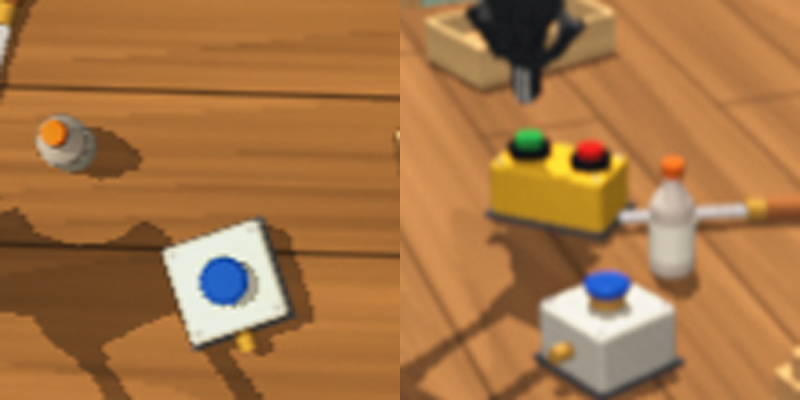

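The knob has sunk about 11 mm (side crop at (607,285)), which fits a start partly in. The fingers are above the green button (side crop: tips (525,95), button (530,140)). I descend and press.

>>> step_arm(
  increments=[
    {"dp": [0,0,-0.1],"yaw": 0,"grip": 0},
    {"dp": [0,0,-0.07],"yaw": 0,"grip": 0},
    {"dp": [0,0,0],"yaw": 0,"grip": 0},
  ],
)

```text
clock: 8.52
position: [0.5037, 0.3313, 0.1111]
ee_rot: [0.0, 0.929, 0.369, -0.001]
contact_force: [0.3, -0.8, 0.2]
width: 0.0001
gripper_force: 0.0
```

>>> step_arm(
  increments=[
    {"dp": [0.005,0.005,-0.025],"yaw": 0,"grip": 0},
    {"dp": [0,0,-0.025],"yaw": 0,"grip": 0},
    {"dp": [0,0,0],"yaw": 0,"grip": 0},
  ],
)

```text
clock: 8.9
position: [0.5059, 0.3333, 0.1021]
ee_rot: [0.0, 0.929, 0.37, 0.001]
contact_force: [0.4, -1.1, 4.2]
width: -0.0
gripper_force: 2.1
```

>>> step_arm(
  increments=[
    {"dp": [0,0,-0.015],"yaw": 0,"grip": 0},
    {"dp": [0,0,0],"yaw": 0,"grip": 0},
  ],
)

```text
clock: 9.15
position: [0.506, 0.3333, 0.1009]
ee_rot: [0.0, 0.929, 0.37, 0.002]
contact_force: [-0.8, -1.9, 13.8]
width: -0.0001
gripper_force: 6.8
```

>>> step_arm(
  increments=[
    {"dp": [0,0,0],"yaw": 0,"grip": 0},
    {"dp": [0,0,0],"yaw": 0,"grip": 0},
  ],
)

```text
clock: 9.4
position: [0.5059, 0.3333, 0.1009]
ee_rot: [0.0, 0.929, 0.37, 0.002]
contact_force: [-1.3, -1.5, 13.9]
width: -0.0001
gripper_force: 6.7
```

Run:
```python
from h import *
from rig import manip
s=cams.get_image("side");t=cams.get_image("top")
C=np.hstack([cv2.resize(s[115:185,190:260],(400,400),interpolation=2),cv2.resize(t[160:260,110:210],(400,400),interpolation=2)])
cv2.imwrite("pics/c5.png",C);st=manip.get_state();print(st["position"],st["contact_force"],st["moment"])
```

```text
[0.50593699 0.3332903  0.1008953 ] [-0.74561482 -1.6161672  14.19852902] [-0.33565584  0.21740374  0.01026515]
```

View pics/c5.png

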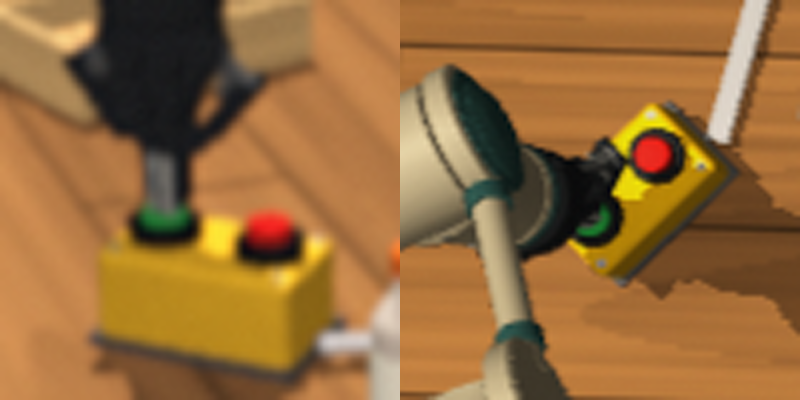

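>>> step_arm(
  increments=[
    {"dp": [0,0,-0.01],"yaw": 0,"grip": 0},
    {"dp": [0,0,0],"yaw": 0,"grip": 0},
  ],
)

```text
clock: 9.75
position: [0.506, 0.3333, 0.1007]
ee_rot: [0.0, 0.929, 0.37, 0.002]
contact_force: [-3.1, -3.8, 23.2]
width: -0.0001
gripper_force: 11.5
```

>>> step_arm(
  increments=[
    {"dp": [0,0,-0.01],"yaw": 0,"grip": 0},
    {"dp": [0,0,0],"yaw": 0,"grip": 0},
  ],
)

```text
clock: 10.0
position: [0.506, 0.3334, 0.1005]
ee_rot: [0.0, 0.929, 0.37, 0.003]
contact_force: [-6.1, -5.4, 32.9]
width: 0.0002
gripper_force: 16.3
```

Run:
```python
from h import *
s0=cv2.imread("pics/side0.png");s=cams.get_image("side")
for i in(s0,s):
    m=cv2.inRange(cv2.cvtColor(i,cv2.COLOR_BGR2HSV),(45,100,30),(85,255,255))[140:170,205:232]
    print([(r+140,int(np.flatnonzero(x)[0])+205,int(np.flatnonzero(x)[-1])+205,int((x>0).sum())) for r,x in enumerate(m) if x.any()])
C=np.hstack([cv2.resize(k[138:173,200:255],(400,255),interpolation=0) for k in(s0,s)])
cv2.imwrite("pics/c6.png",C)
```

```text
[(149, 216, 221, 6), (150, 215, 222, 8), (151, 215, 222, 8), (152, 214, 222, 9), (153, 214, 222, 9), (154, 214, 222, 9), (155, 216, 221, 6)]
[(151, 215, 222, 2), (152, 214, 222, 6), (153, 214, 223, 10), (154, 214, 222, 9), (155, 215, 221, 7)]
```

View pics/c6.png

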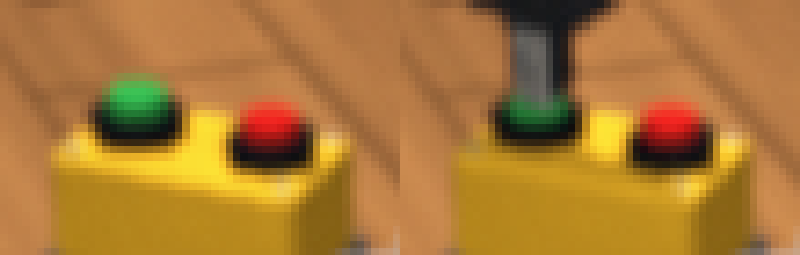

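The second crop pair shows the green cap sunk between the fingers and its ring, with the red one untouched. I have held it over a second. I let it out slowly and read force against height, to confirm the stroke.

>>> step_arm(
  increments=[
    {"dp": [0,0,0.025],"yaw": 0,"grip": 0},
    {"dp": [0,0,0],"yaw": 0,"grip": 0},
  ],
)

```text
clock: 10.3
position: [0.5059, 0.3333, 0.101]
ee_rot: [0.0, 0.929, 0.37, 0.002]
contact_force: [1.8, -0.9, 7.4]
width: -0.0001
gripper_force: 4.0
```

>>> step_arm(
  increments=[
    {"dp": [0,0,0.005],"yaw": 0,"grip": 0},
    {"dp": [0,0,0],"yaw": 0,"grip": 0},
  ],
)

```text
clock: 10.55
position: [0.5059, 0.3333, 0.101]
ee_rot: [0.0, 0.929, 0.37, 0.001]
contact_force: [0.8, -1.0, 7.2]
width: 0.0001
gripper_force: 3.6
```

>>> step_arm(
  increments=[
    {"dp": [0,0,0.005],"yaw": 0,"grip": 0},
    {"dp": [0,0,0],"yaw": 0,"grip": 0},
  ],
)

```text
clock: 10.8
position: [0.5059, 0.3333, 0.1017]
ee_rot: [0.0, 0.929, 0.37, 0.001]
contact_force: [2.3, -0.3, 4.2]
width: 0.0001
gripper_force: 2.2
```

>>> step_arm(
  increments=[
    {"dp": [0,0,0.005],"yaw": 0,"grip": 0},
    {"dp": [0,0,0],"yaw": 0,"grip": 0},
  ],
)

```text
clock: 11.05
position: [0.5056, 0.3333, 0.1025]
ee_rot: [-0.0, 0.929, 0.37, 0.001]
contact_force: [3.8, 0.5, 4.2]
width: 0.0001
gripper_force: 2.0
```

>>> step_arm(
  increments=[
    {"dp": [0,0,0.005],"yaw": 0,"grip": 0},
    {"dp": [0,0,0],"yaw": 0,"grip": 0},
  ],
)

```text
clock: 11.3
position: [0.505, 0.3332, 0.1034]
ee_rot: [-0.0, 0.929, 0.37, 0.0]
contact_force: [3.6, 0.7, 3.1]
width: -0.0003
gripper_force: 1.7
```

>>> step_arm(
  increments=[
    {"dp": [0,0,0.01],"yaw": 0,"grip": 0},
    {"dp": [0,0,0],"yaw": 0,"grip": 0},
  ],
)

```text
clock: 11.55
position: [0.5044, 0.333, 0.1052]
ee_rot: [-0.0, 0.929, 0.37, -0.001]
contact_force: [1.8, 0.8, 1.9]
width: -0.0001
gripper_force: 1.2
```

>>> step_arm(
  increments=[
    {"dp": [0,0,0.01],"yaw": 0,"grip": 0},
    {"dp": [0,0,0],"yaw": 0,"grip": 0},
  ],
)

```text
clock: 11.8
position: [0.504, 0.3327, 0.107]
ee_rot: [0.0, 0.929, 0.37, -0.001]
contact_force: [0.2, 1.2, 1.0]
width: 0.0003
gripper_force: 0.7
```

The release curve shows a stop at 0.101, then a spring falling from 5 N to about 1 N over 6 mm. That is the button's full travel. I lift clear and check.

>>> step_arm(
  increments=[
    {"dp": [0,0,0.2],"yaw": 0,"grip": 0},
    {"dp": [0,0,0.2],"yaw": 0,"grip": 0},
    {"dp": [-0.2,0.2,0.2],"yaw": 0,"grip": 0},
    {"dp": [-0.2,0.2,0],"yaw": 0,"grip": 0},
    {"dp": [0,0,0],"yaw": 0,"grip": 0},
  ],
)

```text
clock: 12.42
position: [0.4252, 0.4108, 0.2233]
ee_rot: [-0.0, 0.928, 0.372, -0.001]
contact_force: [0.5, -0.4, -0.1]
width: 0.0003
gripper_force: 0.0
```

Run:
```python
from h import *
t=cams.get_image("top");s=cams.get_image("side")
cv2.imwrite("pics/f.png",np.hstack([cv2.resize(t[100:280,120:420],(400,240)),s[130:370,180:580]]))
```

```text
(no output)
```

View pics/f.png

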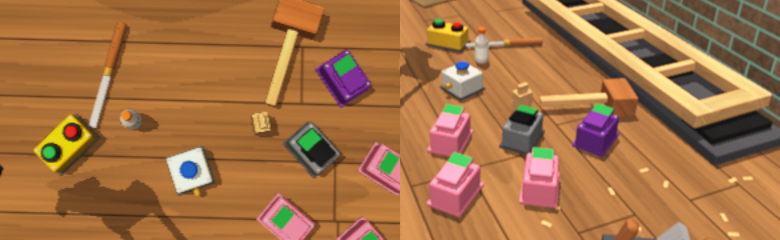

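The rocker is tipped (side crop at (527,113)), the knob is in at (462,66), and the green button is back out at (432,22). The bystanders are where they were, and the arm is clear.

```bash
python3 -c "from rig import ticket;print(ticket.sign_off())"
```

```text
the job is handed in; nothing more can be done
None
```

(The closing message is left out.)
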